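Load the lens carrier and set its lock screw

TASK

Stand the loose microscope objective and the loose eyepiece upright in the two empty cells of the lens carrier, one in each cell, either way round; set them down rather than dropping them, and leave the lens already in the middle cell and the other things on the desk where they are. Then turn the carrier's winged lock screw clockwise (seen from above) until it seats, back it off a quarter turn, and finish there still gripping its wing: do not let go at the end.

Things in the scene. Friction and masses are not known exactly. Their poses are not given: they have to be found in the camera images.
- carrier: Lens carrier, fixed: grey three-cell tray on a base plate 190 x 56 x 6 mm, long side along its x; origin: centre of the underside, z up. Cells in a row along x, 42 x 42 mm inside, floor 6 mm above the desk. Cross walls 4 mm thick, top 22 mm above the desk; low long walls (y = +-23 mm) to 15 mm. Boss of the lock screw at the +x end (x = +71 mm): 34 mm diameter, 40 mm high.
- cell_a (a point): Centre of the floor of the end cell farthest from the lock screw, empty at the start (carrier x = -65 mm). Axes as the carrier's.
- cell_b (a point): Centre of the floor of the middle cell, which already holds an objective (carrier x = -19 mm). Axes as the carrier's.
- cell_c (a point): Centre of the floor of the end cell next to the lock screw, empty at the start (carrier x = +27 mm). Axes as the carrier's.
- objective: Loose spare objective, white and silver metal, 28 mm diameter, 44 mm tall, standing upright on the blue mouse pad (3.5 mm thick); narrow at foot and top, with a straight barrel of 27 to 28 mm from about 18 to 32 mm above its foot. Origin at the centre of its underside, z up. About 140 g.
- eyepiece: Loose spare eyepiece, black, 46 mm tall, standing on the mouse pad, upright on its narrower tube; head 32 mm in diameter over the upper 18 mm. Origin at the centre of its underside, z up. About 90 g.
- loaded_objective: Objective of the same make already standing loose in the middle cell; it stays there. 28 mm diameter, 44 mm tall, origin at the centre of its underside.
- wing: The steel wing of the lock screw: a flat upright plate 44 mm long (its x), 10 mm thick (its y) and 22 mm tall, standing from 63 to 85 mm above the desk, on a stem 8.4 mm thick, with open space all round it. Origin on the screw's axis, 53 mm above the desk; x along the wing, z up the screw's axis. It does not rise or sink as it turns.
- wing_grip (a point): Centre of the wing, on the screw's axis, 74 mm above the desk; x along the wing's length, y across its thickness (grip the wing across y). Axes turn with the wing.
- lock_screw (a joint): Turn of the lock screw, rad, growing clockwise seen from above (tightening). It seats on a hard stop at 4.0; a quarter turn back from there is 2.43. It starts 1.2 to 2.4 rad short of its seat (1.6 to 2.8). It is stiff (about 0.05 N m) and stays where it is left. At 0 the wing lies along the carrier's x.
- mouse: Computer mouse, black, 116 x 59 x 37 mm, on the desk; a bystander. Origin at the centre of its underside.
- cast_tee: Small bronze-brown T-shaped casting, 32 x 35 x 10 mm, lying on the mouse pad between the lenses; a bystander. Origin at the centre of its underside.
- specimen: Small round mounted specimen, grey, 25 mm diameter, 14 mm tall, on the desk; a bystander. Origin at the centre of its underside.
Things that resemble listed ones, but are neither listed nor needed, are in the scene too. Of the things like the eyepiece, leave any that is brown, purple or turquoise; of the rest the smaller one is meant.

How it is judged:
By the outcome, as a careful person would: the job done as asked, in the order asked, and still so for the second after the job is handed in, while the arm keeps its last pose, push and grip.
It also fails if it takes over 72 s, if anything falls off the work surface, if the arm or the gripper's body presses on something with over 40 N, if the wrist force passes 120 N, or if a joint passes its speed limit or range.

ROBOT

A 6-joint arm with a two-finger parallel gripper is mounted at the origin on a cart in front of the work surface, level with it; the furniture and walls round the work are solid. World frame = base frame: x ahead of the robot, y to its left, z up, the work surface at z = 0. Lengths are in mm, angles in rad, forces in N, time in s.
With the tool pointing down it reaches from about 325 to 750 mm from the base axis. Payload 7.6 kg.
Tool frame: the origin (TCP) lies on the centre line of the jaws, within the pads' length; the fingertips stand 11 mm ahead of it and the grasp point (between the pads) lies 8 mm behind it; z points along the fingers, y is the line along which they close (so a half turn about z gives the same grasp; the last joint's range is limited). The gripper opens to 85 mm and grips with 20 to 120 N. Pads are 22 mm wide; open, the fingers measure 114 mm over their backs; the gripper's body (76 mm by 85 mm) begins 54 mm behind the grasp point. The pads swing forward as they close: fully open they stand 13 mm farther back than shut.
Start: joints at [1.033, 0.052, 1.401, -0, 1.689, -0.07], TCP at [236.722, 468.623, 242.323] pointing down, gripper open.
Joint ranges: [-2.9, 2.9], [-0.91, 2.17], [0.12, 2.37], [-1.06, 4.2], [0.26, 2.73], [-2.93, 2.93]. Speed limits (rad/s): [2.57, 2.57, 3.01, 3.14, 3.14, 3.14].

INTERFACE

Orientations are given as a 3x3 rotation matrix whose columns are the frame's x, y, z axes.
In Python, from plant import arm gives the robot as it stands.
- The arm moves only by the shell command python3 -m jog 'ROWS'. ROWS is JSON, a list of rows, each an object with "linear": the shift along the tool's x, y, z in mm, a list of three; "spin": the turn about the tool's z in rad; "hand": the closure, from -1 (fully open) to 1 (shut). A call has 1 to 12 rows; each row is the pose to reach, as a shift and turn from the pose commanded when the call began, along the tool's axes at that moment; what a row does not reach only later rows make up. A row lasts 1/10 s, in which the tool goes at most 50 mm and 8.59 degrees, less where a joint would pass 70% of its speed; a pose out of reach is approached as far as the arm can. A call with a gripper value outside its range is refused whole. The fingers move at their own pace and stop on an object; the grip force is fixed at half the most. Time passes only in rows, so rows that repeat a pose let the fingers close. It gives the time, the measured TCP pose, the force, the opening and the grip force at its end, in the units of the state.
- arm.state(): the state, without advancing time (a new reading comes with each control period).
- arm.camera(name): name is "scene" or "top" or "wrist"; returns a dict with "image" (480x640x3 uint8, blue, green, red), "range_z" (480x640 float32, mm along the optical axis (not along the pixel's ray), 0 where there is no reading), "mtx" (3x3 intrinsics, pixels), "R" (3x3) and "t" (3): a world point X has camera coordinates R X + t; the wrist camera has in their place "mount" (4x4, takes a point from camera to tool coordinates, whose origin is the TCP and whose axes are the flange's). Camera axes: x right, y down, z forward; pixel columns grow to the right and rows downward; lengths in mm; the calibration is good to about 2 mm. A picture is of the moment at which its call begins: read the wrist's pose just before it.
- arm.hand_in(): hands the job in; it is judged then, once.
The state is a dict: "time_s": time; "joint_pos": joint angles; "qd": joint speeds; "effort": joint torques, N m; "eef_pos": TCP position; "eef_rot": TCP orientation; "contact_force": force on the tool from outside, world axes, zero at the start; "wrist_torque": the same for the moment, N m; "gripper_width": opening from 0.0 (shut) to 1.0 (fully open); "finger_force": force on a finger pad.
Only numpy, scipy, OpenCV 4.12 (cv2) and the standard library are available. Lean on these libraries where they do the work, as an engineer would, in place of code of your own. Each camera call takes 0.05 s, during which the arm holds its last target. There are 200 camera calls.

## Working session

There is one attempt and no reset: what is moved stays moved. The work goes in short steps, Python scripts to look and compute and a shell command to move; the robot and the scene stay as the last step left them, time stands still between calls to the robot, and variables do not carry over. Pictures are saved under pics/ and viewed, at most 10 in all, crops included, and the job is handed in when it is done.

```bash
mkdir -p pics; ls; cat > h.py <<'E'
import numpy as np, cv2
from plant import arm
def grab(n,save=None):
    s=arm.state(); c=arm.camera(n)
    if n=="wrist":
        M=np.array(c["mount"]); T=np.eye(4); T[:3,:3]=s["eef_rot"]; T[:3,3]=s["eef_pos"]
        W=T@M; c["R"]=W[:3,:3].T; c["t"]=-W[:3,:3].T@W[:3,3]
    if save: cv2.imwrite(save,c["image"])
    return c
def ray(c,u,v,z):
    R=np.array(c["R"]);t=np.array(c["t"]); o=-R.T@t
    d=R.T@np.linalg.inv(c["mtx"])@np.array([u,v,1.]); return o+d*(z-o[2])/d[2]
def cloud(c):
    v,u=np.mgrid[:480,:640]; Z=c["range_z"]
    p=np.stack([u,v,np.ones_like(u)],-1)@np.linalg.inv(c["mtx"]).T*Z[...,None]
    return (p-np.array(c["t"]))@np.array(c["R"])
E
python3 - <<'E'
from h import *
s=arm.state(); print({k:np.round(v,3).tolist() for k,v in s.items()})
for n in ("scene","top"):
    c=grab(n,f"pics/{n}0.png"); np.savez(f"{n}0.npz",**c)
    print(n,-np.array(c["R"]).T@c["t"])
E
```

```text
pics
{'time_s': 0.0, 'joint_pos': [1.033, 0.053, 1.402, 0.0, 1.689, -0.07], 'qd': [0.001, -0.001, -0.0, 0.001, -0.0, -0.0], 'effort': [0.001, -38.165, -36.019, 0.0, 0.006, 0.0], 'eef_pos': [236.561, 468.367, 241.445], 'eef_rot': [[-0.893, 0.451, -0.001], [0.451, 0.893, -0.001], [0.0, -0.002, -1.0]], 'contact_force': [0.43, -0.118, -1.47], 'wrist_torque': [-0.021, 0.01, 0.03], 'finger_force': 0.0, 'gripper_width': 1.002}
scene [ 116.86008616 -272.31156376  717.15909118]
top [492.50168253 187.79162997 930.97792433]
```

View pics/top0.png

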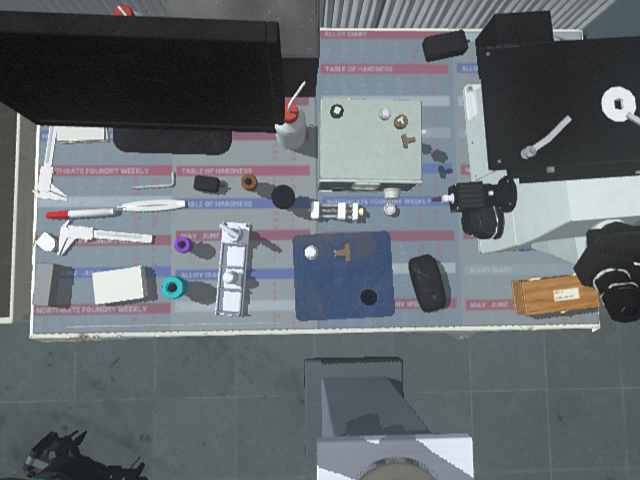

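View pics/scene0.png

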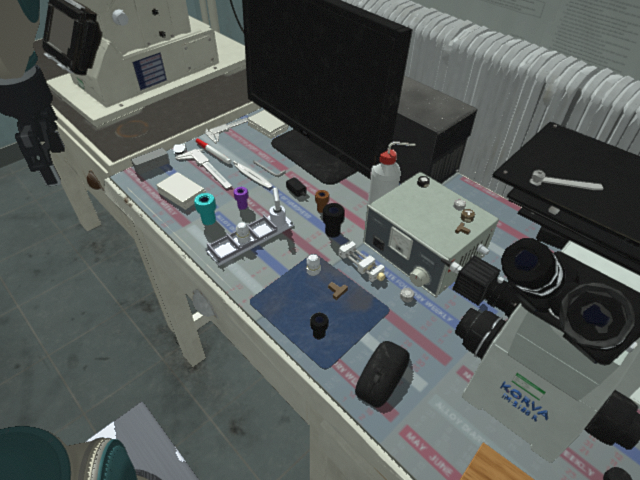

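Top view: carrier at (233,270) with its lock screw at the far end (233,232), objective (310,252), tee (343,252), mouse (430,283).
Eyepiece-like things (top pixels): small black on the pad (369,297), bigger black (283,196), brown (250,183), purple (183,244), turquoise (173,288). I choose the small black one at (369,297). Objective-like: the white one on the pad (310,252), the one in the carrier (231,277), and white/silver caps at (390,209) and (385,113). I choose (310,252).

```bash
python3 - <<'E'
from h import *
for n in ("top","scene"):
    c=dict(np.load(n+"0.npz")); P=cloud(c); ok=c["range_z"]>0; print(n,c["mtx"][0,0])
    if n=="top":
        im=c["image"]; a=cv2.resize(im[205:330,205:275],None,fx=4,fy=4,interpolation=2); b=cv2.resize(im[225:330,285:455],None,fx=3,fy=3,interpolation=2)
        o=np.zeros((520,800,3),np.uint8); o[:500,:280]=a; o[:315,285:795]=b; cv2.imwrite("pics/crop.png",o)
        bx=dict(obj=(300,240,322,262),eye=(355,284,383,310),big=(268,180,298,212),car=(210,215,262,322))
    else: bx=dict(obj=(300,250,326,282),eye=(306,308,334,342),big=(318,198,350,240),car=(200,185,298,270))
    for k,(u0,v0,u1,v1) in bx.items():
        Q=P[v0:v1,u0:u1][ok[v0:v1,u0:u1]]
        q=Q[Q[:,2]>(12 if k!="car" else 17)]
        top=np.percentile(q[:,2],97); print(k,len(q),"top",top.round(1),"lo",q.min(0).round(1),"hi",q.max(0).round(1))
        tq=q[q[:,2]>top-5]; print("   top-centre",((tq.min(0)+tq.max(0))/2).round(1),np.ptp(tq,axis=0).round(1))
        if k=="car":
            q=Q[(Q[:,2]>10)&(Q[:,2]<26)]; 
            print("   rect",cv2.minAreaRect(q[:,:2].astype(np.float32)))
            w=Q[(Q[:,2]>58)&(Q[:,2]<95)]; print("   wing",len(w),cv2.minAreaRect(w[:,:2].astype(np.float32)),w[:,2].max())
            b=Q[(Q[:,2]>34)&(Q[:,2]<44)]; print("   boss/obj tops",b.min(0),b.max(0))
E
```

```text
top 448.30855022378285
obj 146 top 49.7 lo [517.9 155.8  22.5] hi [543.9 180.1  52. ]
   top-centre [530.5 167.4  48.5] [17.9 17.9  7.1]
eye 223 top 52.1 lo [425.9  41.2  31.7] hi [455.4  72.   53.6]
   top-centre [440.7  56.5  50.4] [29.4 30.2  6.5]
big 464 top 69.0 lo [616.9 200.5  42.3] hi [662.8 245.3  71.4]
   top-centre [640.3 222.9  67.7] [43.7 44.8  7.3]
car 706 top 86.5 lo [410.2 301.   17. ] hi [587.7 360.8  89.3]
   top-centre [571.1 323.1  85.6] [27.2 38.1  7.4]
   rect ((500.34014892578125, 329.3233337402344), (50.76484298706055, 188.8931427001953), 85.16862487792969)
   wing 131 ((571.317626953125, 323.01605224609375), (43.61293411254883, 9.949519157409668), 55.67314147949219) 89.33074719550055
   boss/obj tops [470.66059389 306.36165645  34.17123245] [587.68078652 342.08322624  43.97613266]
scene 470.3083000274919
obj 240 top 48.4 lo [515.4 151.   12.9] hi [541.  177.9  49.6]
   top-centre [528.3 165.2  46.7] [18.4 19.3  5.8]
eye 374 top 51.4 lo [422.4  37.4  12.1] hi [454.2  69.   52.6]
   top-centre [438.5  54.   49.6] [31.5 29.9  6.1]
big 656 top 67.9 lo [615.  197.1  12.1] hi [682.6 290.5  69.8]
   top-centre [638.  219.6  66.3] [43.1 45.1  6.8]
car 1407 top 84.9 lo [408.4 297.6  17. ] hi [674.  520.9  87.8]
   top-centre [569.9 319.4  84. ] [31.1 39.3  7.6]
   rect ((536.3074340820312, 366.30401611328125), (234.41854858398438, 222.91160583496094), 57.47275161743164)
   wing 291 ((515.149658203125, 377.4571838378906), (45.46321487426758, 174.13577270507812), 43.39124298095703) 87.76704834040049
   boss/obj tops [444.80417589 304.37723952  34.00003833] [586.89215917 433.74942638  43.99172199]
```

View pics/crop.png

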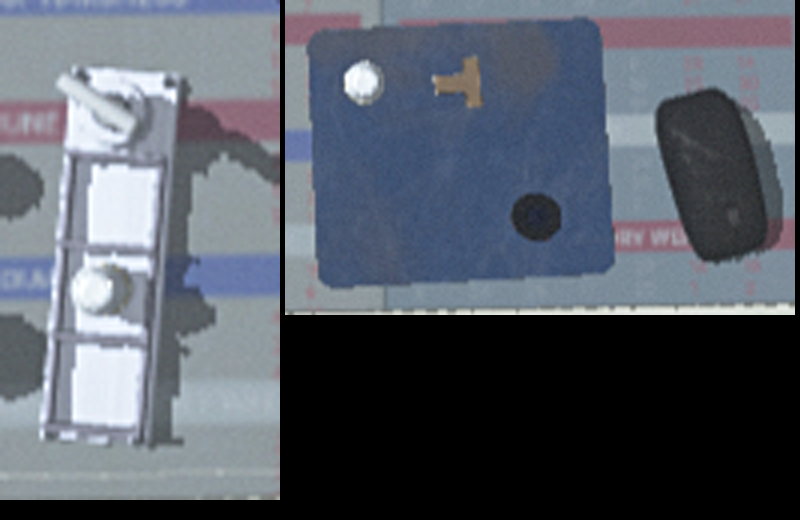

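```bash
cat >> h.py <<'E'
def ty(s=None):
    R=np.array((s or arm.state())["eef_rot"]); return np.degrees(np.arctan2(R[1,1],R[0,1]))
def go(x,y,z,T):
    s=arm.state(); R=np.array(s["eef_rot"]); d=R.T@(np.array([x,y,z])-s["eef_pos"]); t=ty(s)
    print("linear",d.round(1),"spin",round(float(np.radians(t-T)),3),"at",np.round(s["eef_pos"],1),"Ty",round(t,1),"w",round(s["gripper_width"],3),"t",s["time_s"])
E
python3 -c "
from h import *; go(529.4,166.3,130,40)"
```

```text
linear [-397.6 -137.4  111.7] spin 0.405 at [236.6 468.4 241.6] Ty 63.2 w 0.997 t 0.1
```

```bash
python3 -m jog '[{"linear":[-40,-14,0],"spin":0.05,"hand":-1},{"linear":[-80,-28,0],"spin":0.1,"hand":-1},{"linear":[-120,-42,5],"spin":0.15,"hand":-1},{"linear":[-160,-56,10],"spin":0.2,"hand":-1},{"linear":[-200,-70,20],"spin":0.25,"hand":-1},{"linear":[-240,-84,35],"spin":0.3,"hand":-1},{"linear":[-280,-98,55],"spin":0.35,"hand":-1},{"linear":[-320,-112,75],"spin":0.405,"hand":-1},{"linear":[-360,-126,95],"spin":0.405,"hand":-1},{"linear":[-397,-137,112],"spin":0.405,"hand":-1},{"linear":[-397,-137,112],"spin":0.405,"hand":-1},{"linear":[-397,-137,112],"spin":0.405,"hand":-1}]'
python3 -m jog '[{"linear":[0,0,0],"spin":0,"hand":-1},{"linear":[0,0,0],"spin":0,"hand":-1},{"linear":[0,0,0],"spin":0,"hand":-1}]'
python3 - <<'E'
from h import *
go(529.4,166.3,130,40)
c=grab("wrist","pics/w1.png"); np.savez("w1.npz",**c)
P=cloud(c); m=(c["range_z"]>0)&(P[...,2]>12)&(P[...,2]<60)&(np.hypot(P[...,0]-529,P[...,1]-166)<30)
q=P[m]; print(len(q),q.min(0),q.max(0)); print(np.median(q[q[:,2]>q[:,2].max()-4],0))
E
```

```text
time_s: 1.3
eef_pos: [529.1, 166.8, 129.4]
eef_rot: [[-0.642, 0.767, -0.002], [0.767, 0.642, -0.0], [0.001, -0.002, -1.0]]
contact_force: [-0.8, 0.7, 0.8]
gripper_width: 0.998
finger_force: 0.0
time_s: 1.6
eef_pos: [529.1, 168.2, 131.1]
eef_rot: [[-0.644, 0.765, 0.001], [0.765, 0.644, 0.0], [-0.0, 0.001, -1.0]]
contact_force: [-0.2, -0.0, -0.1]
gripper_width: 1.002
finger_force: 0.0
linear [-1.7 -1.   1.1] spin 0.001 at [529.1 168.2 131.1] Ty 40.1 w 1.002 t 1.6
1548 [514.5263128  152.97242654  12.01479575] [540.77157983 179.86354689  49.13329125]
[527.73406461 166.65501461  46.97603432]
```

View pics/w1.png

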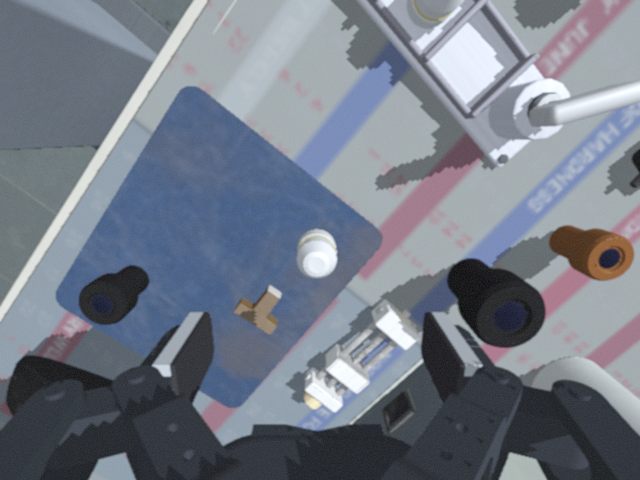

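Wrist view: objective at (317,253), tee (258,310), eyepiece (112,293), big black one (500,300). Fingers clear of the tee on the way down.

```bash
python3 -m jog '[{"linear":[-1.5,0,20],"spin":0,"hand":-1},{"linear":[-1.5,0,40],"spin":0,"hand":-1},{"linear":[-1.5,0,60],"spin":0,"hand":-1},{"linear":[-1.5,0,75],"spin":0,"hand":-1},{"linear":[-1.5,0,88],"spin":0,"hand":-1},{"linear":[-1.5,0,97],"spin":0,"hand":-1},{"linear":[-1.5,0,103.5],"spin":0,"hand":-1},{"linear":[-1.5,0,103.5],"spin":0,"hand":-1},{"linear":[-1.5,0,103.5],"spin":0,"hand":-1},{"linear":[-1.5,0,103.5],"spin":0,"hand":-1}]'
python3 -c "
from h import *; go(528.2,166.4,27.5,40); print(arm.state()['joint_pos'])"
```

```text
time_s: 2.65
eef_pos: [530.8, 166.3, 27.6]
eef_rot: [[-0.643, 0.766, 0.001], [0.766, 0.643, 0.0], [-0.001, 0.001, -1.0]]
contact_force: [-0.6, -0.1, -0.6]
gripper_width: 0.999
finger_force: 0.0
linear [ 1.8 -1.9  0.1] spin -0.0 at [530.8 166.3  27.6] Ty 40.0 w 0.999 t 2.65
[ 2.37181733e-01  3.17362320e-01  1.54569362e+00  5.90422983e-05
  1.27702741e+00 -4.60735356e-01]
```

```bash
python3 -m jog '[{"linear":[1.2,-1.5,0],"spin":0,"hand":-1},{"linear":[1.2,-1.5,0],"spin":0,"hand":0},{"linear":[1.2,-1.5,0],"spin":0,"hand":1},{"linear":[1.2,-1.5,0],"spin":0,"hand":1},{"linear":[1.2,-1.5,0],"spin":0,"hand":1},{"linear":[1.2,-1.5,0],"spin":0,"hand":1},{"linear":[1.2,-1.5,0],"spin":0,"hand":1},{"linear":[1.2,-1.5,0],"spin":0,"hand":1},{"linear":[1.2,-1.5,0],"spin":0,"hand":1},{"linear":[1.2,-1.5,0],"spin":0,"hand":1}]'
python3 -m jog '[{"linear":[0,0,0],"spin":0,"hand":1},{"linear":[0,0,0],"spin":0,"hand":1},{"linear":[0,0,-5],"spin":0,"hand":1},{"linear":[0,0,-15],"spin":0,"hand":1},{"linear":[0,0,-30],"spin":0,"hand":1},{"linear":[0,0,-45],"spin":0,"hand":1},{"linear":[0,0,-60],"spin":0,"hand":1},{"linear":[0,0,-70],"spin":0,"hand":1},{"linear":[0,0,-75],"spin":0,"hand":1},{"linear":[0,0,-75],"spin":0,"hand":1},{"linear":[0,0,-75],"spin":0,"hand":1}]'
python3 -c "
from h import *; a=np.radians(-4.83); c=np.array([500.3,329.3]); d=np.array([np.cos(a),np.sin(a)])
for x in (-65,-19,27,71): print(x,(c+x*d).round(1))
A=c-65*d; go(A[0],A[1],100,85.2)"
```

```text
time_s: 3.65
eef_pos: [528.6, 166.2, 27.1]
eef_rot: [[-0.643, 0.766, 0.001], [0.766, 0.643, 0.0], [-0.0, 0.001, -1.0]]
contact_force: [0.4, 0.4, 3.4]
gripper_width: 0.286
finger_force: 59.2
time_s: 4.75
eef_pos: [528.0, 166.1, 101.3]
eef_rot: [[-0.643, 0.766, -0.001], [0.766, 0.643, -0.0], [0.0, -0.001, -1.0]]
contact_force: [0.8, -0.3, -0.8]
gripper_width: 0.289
finger_force: 58.9
-65 [435.5 334.8]
-19 [481.4 330.9]
27 [527.2 327. ]
71 [571.  323.3]
linear [188.7  37.6   1.3] spin -0.789 at [528.  166.1 101.3] Ty 40.0 w 0.289 t 4.75
```

```bash
python3 -m jog '[{"linear":[8,2,-5],"spin":-0.05,"hand":1},{"linear":[25,5,-10],"spin":-0.13,"hand":1},{"linear":[47,9,-15],"spin":-0.22,"hand":1},{"linear":[70,14,-20],"spin":-0.32,"hand":1},{"linear":[95,19,-20],"spin":-0.42,"hand":1},{"linear":[120,24,-20],"spin":-0.52,"hand":1},{"linear":[145,29,-20],"spin":-0.62,"hand":1},{"linear":[165,33,-20],"spin":-0.71,"hand":1},{"linear":[180,36,-20],"spin":-0.77,"hand":1},{"linear":[188.5,37.5,-20],"spin":-0.789,"hand":1},{"linear":[188.5,37.5,-20],"spin":-0.789,"hand":1},{"linear":[188.5,37.5,-20],"spin":-0.789,"hand":1}]'
python3 -m jog '[{"linear":[0,0,0],"spin":0,"hand":1},{"linear":[0,0,0],"spin":0,"hand":1},{"linear":[0,0,0],"spin":0,"hand":1}]'
python3 - <<'E'
from h import *
go(435.5,334.8,120,85.2)
c=grab("wrist","pics/w2.png"); np.savez("w2.npz",**c)
P=cloud(c); m=(c["range_z"]>0)&(P[...,2]>11)&(P[...,2]<26)&(np.abs(P[...,0]-500)<100)&(np.abs(P[...,1]-329)<45)
q=P[m]; print(len(q),q.min(0),q.max(0),cv2.minAreaRect(q[:,:2].astype(np.float32)))
m=(c["range_z"]>0)&(P[...,2]>50)&(P[...,2]<140)&(np.hypot(P[...,0]-435.5,P[...,1]-334.8)<24); q=P[m]; print("held",len(q),q.min(0) if len(q) else 0,q.max(0) if len(q) else 0)
E
```

```text
time_s: 5.95
eef_pos: [436.1, 334.2, 121.4]
eef_rot: [[-0.996, 0.085, -0.0], [0.085, 0.996, -0.001], [0.0, -0.001, -1.0]]
contact_force: [0.1, -0.9, -1.1]
gripper_width: 0.29
finger_force: 58.9
time_s: 6.25
eef_pos: [436.2, 334.3, 121.8]
eef_rot: [[-0.996, 0.085, 0.0], [0.085, 0.996, 0.0], [-0.0, 0.0, -1.0]]
contact_force: [0.1, -0.8, -0.6]
gripper_width: 0.288
finger_force: 58.9
linear [0.7 0.5 1.8] spin -0.001 at [436.2 334.3 121.8] Ty 85.1 w 0.288 t 6.25
3609 [405.9768712  298.78795285  11.00451116] [566.11604623 359.70821686  25.98629469] ((486.4793395996094, 328.77227783203125), (50.08012390136719, 157.86390686035156), 85.22478485107422)
held 5082 [420.76495313 313.01339502 103.14621694] [446.3856973  358.0632055  139.99790159]
```

View pics/w2.png

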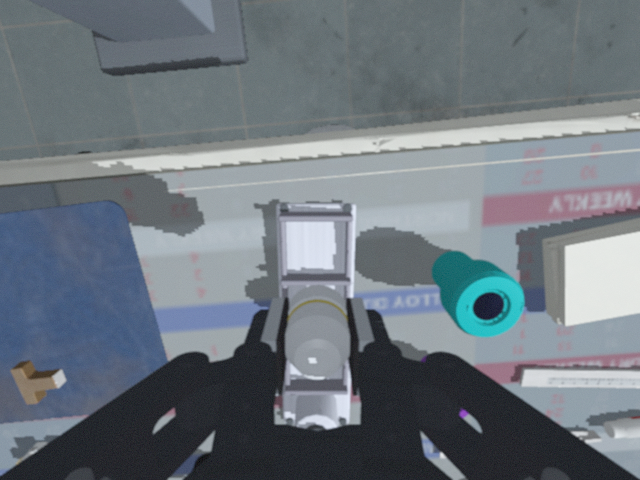

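Wrist view: objective held upright between the pads at (318,340); cell a at (316,243), empty; turquoise decoy at (490,300) off to the side.

```bash
python3 - <<'E'
from h import *
c=dict(np.load("w2.npz")); P=cloud(c); a=np.radians(-4.83); R=np.array([[np.cos(a),np.sin(a)],[-np.sin(a),np.cos(a)]])
L=(P[...,:2]-[500.3,329.3])@R.T; z=P[...,2]; ok=(c["range_z"]>0)
m=ok&(z>18)&(z<26)&(abs(L[...,1])<17)&(L[...,0]<-30); print("cross", np.histogram(L[...,0][m],bins=np.arange(-98,-30,2)))
m=ok&(z>11)&(z<18)&(L[...,0]<-47)&(L[...,0]>-83); print("long", np.histogram(L[...,1][m],bins=np.arange(-30,32,2)))
m=ok&(abs(L[...,1])<15)&(L[...,0]<-50)&(L[...,0]>-80);print("floor z",np.median(z[m]))
E
```

```text
cross (array([  0,   0,  79, 163, 125,   0,   0,   0,   0,   0,   0,   0,   0,
         0,   0,   0,   0,   0,   0,   0,   0,   0,   0,   0,   0, 105,
       143,  75,   1,   0,   0,   0,   0]), array([-98, -96, -94, -92, -90, -88, -86, -84, -82, -80, -78, -76, -74,
       -72, -70, -68, -66, -64, -62, -60, -58, -56, -54, -52, -50, -48,
       -46, -44, -42, -40, -38, -36, -34, -32]))
long (array([  0,  43, 141, 110,   0,   0,   0,   0,   0,   0,   0,   0,   0,
         0,   0,   0,   0,   0,   0,   0,   1,   0,   0,   0,  72, 143,
        82,   0,   0,   0]), array([-30, -28, -26, -24, -22, -20, -18, -16, -14, -12, -10,  -8,  -6,
        -4,  -2,   0,   2,   4,   6,   8,  10,  12,  14,  16,  18,  20,
        22,  24,  26,  28,  30]))
floor z 142.04805458447407
```

```bash
python3 -m jog '[{"linear":[3,-1.5,0],"spin":0,"hand":1},{"linear":[3,-1.5,15],"spin":0,"hand":1},{"linear":[3,-1.5,30],"spin":0,"hand":1},{"linear":[3,-1.5,45],"spin":0,"hand":1},{"linear":[3,-1.5,58],"spin":0,"hand":1},{"linear":[3,-1.5,69],"spin":0,"hand":1},{"linear":[3,-1.5,77],"spin":0,"hand":1},{"linear":[3,-1.5,83],"spin":0,"hand":1},{"linear":[3,-1.5,86],"spin":0,"hand":1},{"linear":[3,-1.5,86],"spin":0,"hand":1},{"linear":[3,-1.5,86],"spin":0,"hand":1}]'
python3 -c "
from h import *; go(433,333.1,29.8,85.2); print(arm.state()['contact_force'])"
```

```text
time_s: 7.4
eef_pos: [433.1, 333.6, 36.4]
eef_rot: [[-0.996, 0.084, 0.001], [0.084, 0.996, 0.001], [-0.001, 0.001, -1.0]]
contact_force: [-0.6, 0.8, -0.6]
gripper_width: 0.291
finger_force: 58.9
linear [ 0.1 -0.5  6.6] spin -0.0 at [433.1 333.6  36.4] Ty 85.2 w 0.291 t 7.4
[-0.64418055  0.7888404  -0.62895732]
```

```bash
python3 -m jog '[{"linear":[0,0,1.5],"spin":0,"hand":1},{"linear":[0,0,3],"spin":0,"hand":1},{"linear":[0,0,4.5],"spin":0,"hand":1},{"linear":[0,0,5],"spin":0,"hand":1},{"linear":[0,0,5.5],"spin":0,"hand":1},{"linear":[0,0,5.5],"spin":0,"hand":1}]'
```

```text
time_s: 8.0
eef_pos: [432.8, 333.4, 30.2]
eef_rot: [[-0.996, 0.084, -0.0], [0.084, 0.996, 0.0], [0.0, 0.0, -1.0]]
contact_force: [-0.5, -0.0, -1.4]
gripper_width: 0.294
finger_force: 58.9
```

```bash
python3 -m jog '[{"linear":[0,0,0.4],"spin":0,"hand":1},{"linear":[0,0,0.8],"spin":0,"hand":1},{"linear":[0,0,0.8],"spin":0,"hand":1}]'
python3 -m jog '[{"linear":[0,0,0.4],"spin":0,"hand":1},{"linear":[0,0,0.7],"spin":0,"hand":1},{"linear":[0,0,0.7],"spin":0,"hand":1}]'
```

```text
time_s: 8.3
eef_pos: [432.9, 333.5, 29.7]
eef_rot: [[-0.996, 0.084, 0.0], [0.084, 0.996, 0.0], [-0.0, 0.0, -1.0]]
contact_force: [-0.1, 0.1, -0.2]
gripper_width: 0.289
finger_force: 59.0
time_s: 8.6
eef_pos: [433.0, 333.5, 29.6]
eef_rot: [[-0.996, 0.084, 0.0], [0.084, 0.996, 0.0], [-0.0, 0.0, -1.0]]
contact_force: [-2.5, -1.7, 4.8]
gripper_width: 0.283
finger_force: 59.7
```

Touching down (≈5 N). Release and rise.

```bash
python3 -m jog '[{"linear":[0,0,0],"spin":0,"hand":0.3},{"linear":[0,0,0],"spin":0,"hand":0},{"linear":[0,0,0],"spin":0,"hand":-0.4},{"linear":[0,0,0],"spin":0,"hand":-0.4},{"linear":[0,0,0],"spin":0,"hand":-0.4},{"linear":[0,0,0],"spin":0,"hand":-0.4},{"linear":[0,0,-10],"spin":0,"hand":-0.4},{"linear":[0,0,-25],"spin":0,"hand":-0.4},{"linear":[0,0,-50],"spin":0,"hand":-0.4},{"linear":[0,0,-80],"spin":0,"hand":-0.4},{"linear":[0,0,-100],"spin":0,"hand":-0.6},{"linear":[0,0,-100],"spin":0,"hand":-1}]'
python3 - <<'E'
from h import *
go(438.5,54.5,120,40)
c=grab("wrist","pics/w3.png"); np.savez("w3.npz",**c)
P=cloud(c); a=np.radians(-4.83); R=np.array([[np.cos(a),np.sin(a)],[-np.sin(a),np.cos(a)]])
L=(P[...,:2]-[500.3,329.3])@R.T; z=P[...,2]
for x0 in (-68,-22):
    m=(c["range_z"]>0)&(z>24)&(z<60)&(np.hypot(L[...,0]-x0,L[...,1]+2)<20); t=z[m].max(); k=m&(z>t-4)
    print("top z",t,"centre rel cell",L[k].mean(0)-[x0,-1.8],np.ptp(L[m],axis=0))
E
```

```text
time_s: 9.8
eef_pos: [434.5, 334.6, 134.1]
eef_rot: [[-0.996, 0.084, 0.007], [0.084, 0.996, 0.005], [-0.007, 0.005, -1.0]]
contact_force: [0.2, -0.5, 0.3]
gripper_width: 0.944
finger_force: 0.0
linear [ -27.3 -278.8   12.8] spin 0.789 at [434.5 334.6 134.1] Ty 85.2 w 0.944 t 9.8
top z 51.4949901789898 centre rel cell [-1.16406005  0.23119883] [26.52194491 26.69527155]
top z 51.70876219957444 centre rel cell [ 1.08138727 -0.87488073] [23.80623188 26.81236883]
```

Objective stands upright in cell a (top at ~50 mm, centred within ~1 mm). Now the eyepiece.

```bash
python3 -m jog '[{"linear":[-2,-25,0],"spin":0.08,"hand":-1},{"linear":[-5,-60,0],"spin":0.18,"hand":-1},{"linear":[-9,-100,2],"spin":0.3,"hand":-1},{"linear":[-14,-140,4],"spin":0.42,"hand":-1},{"linear":[-18,-180,6],"spin":0.54,"hand":-1},{"linear":[-22,-220,8],"spin":0.66,"hand":-1},{"linear":[-25,-255,10],"spin":0.76,"hand":-1},{"linear":[-27,-279,12],"spin":0.789,"hand":-1},{"linear":[-27,-279,12],"spin":0.789,"hand":-1},{"linear":[-27,-279,12],"spin":0.789,"hand":-1},{"linear":[-27,-279,12],"spin":0.789,"hand":-1},{"linear":[-27,-279,12],"spin":0.789,"hand":-1}]'
python3 - <<'E'
from h import *
c=grab("wrist","pics/w4.png"); np.savez("w4.npz",**c)
P=cloud(c); m=(c["range_z"]>0)&(P[...,2]>35)&(P[...,2]<60)&(np.hypot(P[...,0]-439,P[...,1]-55)<32)
q=P[m]; print(len(q),q.min(0),q.max(0)); m&=P[...,2]>45
(x,y),r=cv2.minEnclosingCircle(P[m][:,:2].astype(np.float32)); print(x,y,r)
q=P[m]; o=(np.percentile(q,1,0)+np.percentile(q,99,0))/2; print(o)
go(o[0],o[1],29.5,40)
E
```

```text
time_s: 11.05
eef_pos: [436.3, 54.0, 116.7]
eef_rot: [[-0.644, 0.765, -0.0], [0.765, 0.644, 0.0], [0.0, -0.0, -1.0]]
contact_force: [0.6, -0.2, 0.3]
gripper_width: 0.999
finger_force: 0.0
2312 [421.48889198  37.94622515  35.04532303] [453.49117223  70.14004448  51.22454743]
437.6175842285156 54.137691497802734 16.210933685302734
[437.01218259  54.70475541  48.25560706]
linear [ 0.1  1.  87.2] spin 0.002 at [436.3  53.9 116.7] Ty 40.1 w 1.0 t 11.1
```

```bash
python3 -m jog '[{"linear":[0,0.8,20],"spin":0,"hand":-1},{"linear":[0,0.8,40],"spin":0,"hand":-1},{"linear":[0,0.8,58],"spin":0,"hand":-1},{"linear":[0,0.8,72],"spin":0,"hand":-1},{"linear":[0,0.8,82],"spin":0,"hand":-1},{"linear":[0,0.8,87],"spin":0,"hand":-1},{"linear":[0,0.8,87],"spin":0,"hand":-1},{"linear":[0,0.8,87],"spin":0,"hand":-1},{"linear":[0,0.8,87],"spin":0,"hand":0},{"linear":[0,0.8,87],"spin":0,"hand":1},{"linear":[0,0.8,87],"spin":0,"hand":1},{"linear":[0,0.8,87],"spin":0,"hand":1}]'
python3 -m jog '[{"linear":[0,0,0],"spin":0,"hand":1},{"linear":[0,0,0],"spin":0,"hand":1},{"linear":[0,0,0],"spin":0,"hand":1},{"linear":[0,0,0],"spin":0,"hand":1},{"linear":[0,0,0],"spin":0,"hand":1}]'
```

```text
time_s: 12.3
eef_pos: [437.3, 53.7, 30.1]
eef_rot: [[-0.643, 0.766, 0.001], [0.766, 0.643, 0.0], [-0.0, 0.001, -1.0]]
contact_force: [0.6, 1.4, 5.4]
gripper_width: 0.344
finger_force: 58.9
time_s: 12.8
eef_pos: [437.3, 53.7, 30.2]
eef_rot: [[-0.643, 0.766, 0.001], [0.766, 0.643, 0.0], [-0.0, 0.001, -1.0]]
contact_force: [0.3, 1.1, 5.4]
gripper_width: 0.339
finger_force: 59.1
```

```bash
python3 -m jog '[{"linear":[0,0,-5],"spin":0,"hand":1},{"linear":[0,0,-15],"spin":0,"hand":1},{"linear":[0,0,-30],"spin":0,"hand":1},{"linear":[0,0,-50],"spin":0,"hand":1},{"linear":[0,0,-70],"spin":0,"hand":1},{"linear":[0,0,-85],"spin":0,"hand":1},{"linear":[0,0,-95],"spin":0,"hand":1},{"linear":[0,0,-100],"spin":0,"hand":1},{"linear":[0,0,-100],"spin":0,"hand":1},{"linear":[0,0,-100],"spin":0,"hand":1}]'
python3 -c "
from h import *; go(524.7,325.3,130,85.2)"
```

```text
time_s: 13.8
eef_pos: [436.6, 53.6, 129.1]
eef_rot: [[-0.643, 0.766, -0.001], [0.766, 0.643, 0.0], [0.001, -0.001, -1.0]]
contact_force: [0.7, -0.2, -1.1]
gripper_width: 0.337
finger_force: 59.2
linear [151.5 242.1  -1.1] spin -0.789 at [436.6  53.6 129.1] Ty 40.0 w 0.337 t 13.8
```

```bash
python3 -m jog '[{"linear":[7,11,0],"spin":-0.05,"hand":1},{"linear":[20,32,0],"spin":-0.13,"hand":1},{"linear":[37,59,0],"spin":-0.22,"hand":1},{"linear":[55,88,0],"spin":-0.32,"hand":1},{"linear":[74,118,0],"spin":-0.42,"hand":1},{"linear":[93,148,0],"spin":-0.52,"hand":1},{"linear":[112,179,0],"spin":-0.62,"hand":1},{"linear":[130,208,0],"spin":-0.71,"hand":1},{"linear":[143,229,0],"spin":-0.77,"hand":1},{"linear":[150,240,0],"spin":-0.789,"hand":1},{"linear":[151.5,242,0],"spin":-0.789,"hand":1},{"linear":[151.5,242,0],"spin":-0.789,"hand":1}]'
python3 - <<'E'
from h import *
c=grab("wrist","pics/w5.png"); np.savez("w5.npz",**c)
go(524.7,325.3,38,85.2)
P=cloud(c); a=np.radians(-4.83); R=np.array([[np.cos(a),np.sin(a)],[-np.sin(a),np.cos(a)]])
L=(P[...,:2]-[497.8,327.6])@R.T; z=P[...,2]; ok=(c["range_z"]>0)
m=ok&(z>18)&(z<26)&(abs(L[...,1])<17)&(L[...,0]>-50)&(L[...,0]<60); h,e=np.histogram(L[...,0][m],bins=np.arange(-50,60,2)); print([(int(b),int(n)) for b,n in zip(e,h) if n>10])
m=ok&(z>11)&(z<18)&(L[...,0]>-40)&(L[...,0]<45); h,e=np.histogram(L[...,1][m],bins=np.arange(-30,32,2)); print([(int(b),int(n)) for b,n in zip(e,h) if n>10])
E
```

```text
time_s: 15.0
eef_pos: [524.5, 325.7, 128.8]
eef_rot: [[-0.997, 0.082, -0.001], [0.082, 0.997, -0.001], [0.001, -0.001, -1.0]]
contact_force: [0.4, -0.4, -1.7]
gripper_width: 0.338
finger_force: 59.3
linear [-0.2  0.2 91.1] spin 0.0 at [524.6 325.1 129.1] Ty 85.2 w 0.341 t 15.05
[(-44, 203), (-42, 158), (-32, 27), (-30, 16), (0, 31), (2, 168), (4, 111), (46, 56), (48, 131), (50, 41)]
[(-26, 116), (-24, 316), (-22, 243), (-4, 12), (20, 193), (22, 324), (24, 166)]
```

View pics/w5.png

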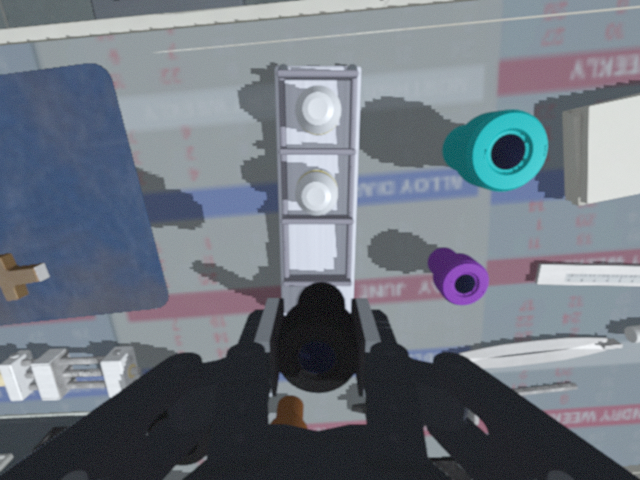

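Objectives stand upright in cells a (319,110) and b (318,192); cell c is empty at (318,250); eyepiece held upright at (318,345). Lowering.

```bash
python3 -m jog '[{"linear":[0.3,0,8],"spin":0,"hand":1},{"linear":[0.3,0,22],"spin":0,"hand":1},{"linear":[0.3,0,38],"spin":0,"hand":1},{"linear":[0.3,0,53],"spin":0,"hand":1},{"linear":[0.3,0,66],"spin":0,"hand":1},{"linear":[0.3,0,77],"spin":0,"hand":1},{"linear":[0.3,0,85],"spin":0,"hand":1},{"linear":[0.3,0,90],"spin":0,"hand":1},{"linear":[0.3,0,92],"spin":0,"hand":1},{"linear":[0.3,0,94],"spin":0,"hand":1},{"linear":[0.3,0,94],"spin":0,"hand":1},{"linear":[0.3,0,94],"spin":0,"hand":1}]'
python3 -m jog '[{"linear":[0,0,0.8],"spin":0,"hand":1},{"linear":[0,0,1.6],"spin":0,"hand":1},{"linear":[0,0,2.2],"spin":0,"hand":1},{"linear":[0,0,2.2],"spin":0,"hand":1}]'
```

```text
time_s: 16.25
eef_pos: [525.0, 325.4, 36.3]
eef_rot: [[-0.996, 0.084, 0.001], [0.084, 0.996, 0.0], [-0.001, 0.001, -1.0]]
contact_force: [-0.2, -0.1, -0.9]
gripper_width: 0.343
finger_force: 59.3
time_s: 16.65
eef_pos: [524.7, 325.2, 33.5]
eef_rot: [[-0.996, 0.084, -0.0], [0.084, 0.996, -0.0], [0.0, -0.0, -1.0]]
contact_force: [0.1, -0.1, -1.1]
gripper_width: 0.341
finger_force: 59.3
```

```bash
python3 -m jog '[{"linear":[0,0,0.4],"spin":0,"hand":1},{"linear":[0,0,0.8],"spin":0,"hand":1},{"linear":[0,0,0.8],"spin":0,"hand":1}]'
python3 -m jog '[{"linear":[0,0,0.4],"spin":0,"hand":1},{"linear":[0,0,0.6],"spin":0,"hand":1},{"linear":[0,0,0.6],"spin":0,"hand":1}]'
```

```text
time_s: 16.95
eef_pos: [524.8, 325.3, 32.9]
eef_rot: [[-0.996, 0.084, 0.0], [0.084, 0.996, 0.0], [-0.0, 0.0, -1.0]]
contact_force: [0.0, 0.3, -0.5]
gripper_width: 0.338
finger_force: 59.3
time_s: 17.25
eef_pos: [525.0, 325.3, 32.8]
eef_rot: [[-0.996, 0.084, 0.001], [0.084, 0.996, 0.0], [-0.001, 0.0, -1.0]]
contact_force: [0.8, -0.8, 2.6]
gripper_width: 0.342
finger_force: 59.5
```

```bash
python3 -m jog '[{"linear":[0,0,0],"spin":0,"hand":0.3},{"linear":[0,0,0],"spin":0,"hand":0},{"linear":[0,0,0],"spin":0,"hand":-0.4},{"linear":[0,0,0],"spin":0,"hand":-0.4},{"linear":[0,0,0],"spin":0,"hand":-0.4},{"linear":[0,0,0],"spin":0,"hand":-0.4},{"linear":[0,0,-10],"spin":0,"hand":-0.4},{"linear":[0,0,-25],"spin":0,"hand":-0.4},{"linear":[0,0,-50],"spin":0,"hand":-0.4},{"linear":[0,0,-80],"spin":0,"hand":-0.4},{"linear":[0,0,-115],"spin":0,"hand":-0.4},{"linear":[0,0,-135],"spin":0,"hand":-0.4}]'
python3 -m jog '[{"linear":[40,0,0],"spin":0,"hand":-0.4},{"linear":[60,0,0],"spin":0,"hand":-0.4},{"linear":[60,0,0],"spin":0,"hand":-0.4},{"linear":[60,0,0],"spin":0,"hand":-0.4},{"linear":[60,0,0],"spin":0,"hand":-0.4}]'
python3 - <<'E'
from h import *
c=grab("wrist","pics/w6.png"); np.savez("w6.npz",**c)
a=np.radians(-4.83); d=np.array([np.cos(a),np.sin(a)]); S=np.array([497.8,327.6])+71*d
P=cloud(c); R=np.array([d,[-d[1],d[0]]]); L=(P[...,:2]-[497.8,327.6])@R.T; z=P[...,2]; ok=c["range_z"]>0
for x0 in (-65,-19,27):
    m=ok&(z>24)&(z<60)&(np.hypot(L[...,0]-x0,L[...,1])<20); t=z[m].max(); k=m&(z>t-4); print("lens",x0,t.round(1),(L[k].mean(0)-[x0,0]).round(1))
m=ok&(z>78)&(z<92)&(np.hypot(P[...,0]-S[0],P[...,1]-S[1])<30); q=P[m]; print("S",S,"wing",len(q),cv2.minAreaRect(q[:,:2].astype(np.float32)),q[:,2].max())
E
```

```text
time_s: 18.45
eef_pos: [525.6, 325.8, 172.6]
eef_rot: [[-0.996, 0.084, 0.005], [0.084, 0.996, 0.003], [-0.005, 0.003, -1.0]]
contact_force: [0.7, 0.8, 0.8]
gripper_width: 0.704
finger_force: 0.0
time_s: 18.95
eef_pos: [465.7, 330.2, 168.0]
eef_rot: [[-0.996, 0.084, 0.001], [0.084, 0.996, 0.001], [-0.001, 0.001, -1.0]]
contact_force: [0.3, -0.0, -0.6]
gripper_width: 0.702
finger_force: 0.0
lens -65 52.0 [-1.4  0.3]
lens -19 52.0 [ 0.5 -0.6]
lens 27 53.8 [-1.9  1.9]
S [568.54787254 321.62182881] wing 915 ((567.78369140625, 321.71435546875), (43.935264587402344, 10.56369686126709), 57.154388427734375) 86.46515654224648
```

View pics/w6.png

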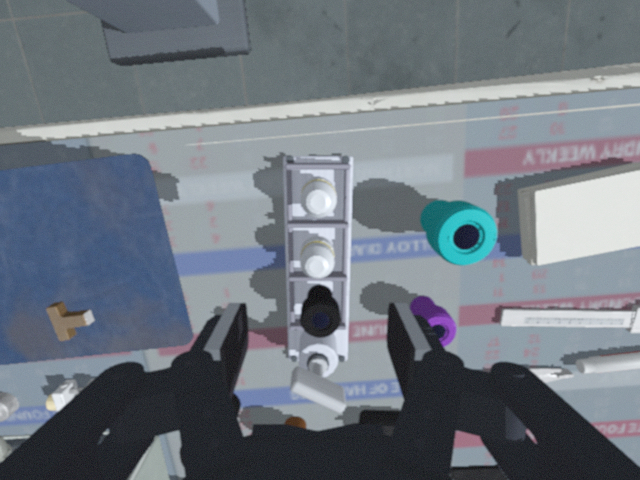

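All three lenses upright in their cells ((319,195), (317,257), (320,312)); wing at (318,388), axis 56–57° in world → lock screw ≈2.07 rad, so ≈1.93 rad to seat.

```bash
python3 -m jog '[{"linear":[-12,0,0],"spin":-0.1,"hand":0.1},{"linear":[-30,0,0],"spin":-0.2,"hand":0.1},{"linear":[-50,0,0],"spin":-0.3,"hand":0.1},{"linear":[-70,0,0],"spin":-0.42,"hand":0.1},{"linear":[-88,0,0],"spin":-0.55,"hand":0.1},{"linear":[-98,0,0],"spin":-0.68,"hand":0.1},{"linear":[-102,0,0],"spin":-0.8,"hand":0.1},{"linear":[-102,0,10],"spin":-0.92,"hand":0.1},{"linear":[-102,0,20],"spin":-1.03,"hand":0.1},{"linear":[-102,0,30],"spin":-1.07,"hand":0.1},{"linear":[-102,0,30],"spin":-1.07,"hand":0.1},{"linear":[-102,0,30],"spin":-1.07,"hand":0.1}]'
python3 -c "
from h import *; go(567.9,321.7,70,146.5); print(arm.state()['joint_pos'])"
```

```text
time_s: 20.2
eef_pos: [567.0, 321.5, 137.2]
eef_rot: [[-0.553, -0.833, -0.0], [-0.833, 0.553, -0.0], [0.0, 0.0, -1.0]]
contact_force: [0.4, 0.4, -0.3]
gripper_width: 0.449
finger_force: 0.0
linear [-0.7 -0.7 67.2] spin -0.002 at [567.  321.5 137.2] Ty 146.4 w 0.449 t 20.2
[ 4.59177404e-01  4.60410585e-01  1.13017253e+00 -1.39893966e-06
  1.55133549e+00 -2.09597831e+00]
```

```bash
python3 -m jog '[{"linear":[-0.7,-0.7,12],"spin":0,"hand":0.1},{"linear":[-0.7,-0.7,28],"spin":0,"hand":0.1},{"linear":[-0.7,-0.7,44],"spin":0,"hand":0.1},{"linear":[-0.7,-0.7,57],"spin":0,"hand":0.1},{"linear":[-0.7,-0.7,64],"spin":0,"hand":0.1},{"linear":[-0.7,-0.7,67],"spin":0,"hand":0.1},{"linear":[-0.7,-0.7,67],"spin":0,"hand":0.1},{"linear":[-0.7,-0.7,67],"spin":0,"hand":0.1}]'
python3 -m jog '[{"linear":[0,0,0],"spin":0,"hand":0.5},{"linear":[0,0,0],"spin":0,"hand":1},{"linear":[0,0,0],"spin":0,"hand":1},{"linear":[0,0,0],"spin":0,"hand":1},{"linear":[0,0,0],"spin":0,"hand":1},{"linear":[0,0,0],"spin":0,"hand":1},{"linear":[0,0,0],"spin":0,"hand":1}]'
python3 -c "
from h import *; go(567.9,321.7,70,146.5); s=arm.state();print(s['contact_force'],s['wrist_torque'])"
```

```text
time_s: 21.0
eef_pos: [567.9, 322.2, 71.0]
eef_rot: [[-0.552, -0.834, 0.001], [-0.834, 0.552, 0.001], [-0.001, -0.001, -1.0]]
contact_force: [-0.2, -0.2, -0.0]
gripper_width: 0.448
finger_force: 0.0
time_s: 21.7
eef_pos: [569.8, 320.8, 71.4]
eef_rot: [[-0.553, -0.833, 0.005], [-0.833, 0.553, -0.0], [-0.003, -0.005, -1.0]]
contact_force: [8.7, -3.3, -1.3]
gripper_width: 0.103
finger_force: 61.4
linear [0.3 2.1 1.3] spin -0.001 at [569.8 320.8  71.4] Ty 146.4 w 0.103 t 21.7
[ 8.74167267 -3.31181054 -1.26608584] [-0.53464622 -1.24015488 -0.00236878]
```

```bash
python3 -m jog '[{"linear":[0,-1.2,0],"spin":0,"hand":1},{"linear":[0,-2.3,0],"spin":0,"hand":1},{"linear":[0,-2.3,0],"spin":0,"hand":1},{"linear":[0,-2.3,0],"spin":0,"hand":1}]'
python3 -m jog '[{"linear":[0,0,0],"spin":0.08,"hand":1},{"linear":[0,0,0],"spin":0.16,"hand":1},{"linear":[0,0,0],"spin":0.24,"hand":1},{"linear":[0,0,0],"spin":0.32,"hand":1},{"linear":[0,0,0],"spin":0.4,"hand":1},{"linear":[0,0,0],"spin":0.48,"hand":1},{"linear":[0,0,0],"spin":0.56,"hand":1},{"linear":[0,0,0],"spin":0.6,"hand":1},{"linear":[0,0,0],"spin":0.6,"hand":1}]'
python3 -c "
from h import *; go(569.8,320.8,70,146.5); s=arm.state();print(s['contact_force'],s['wrist_torque'],s['joint_pos'])"
```

```text
time_s: 22.1
eef_pos: [569.9, 320.8, 71.3]
eef_rot: [[-0.552, -0.834, 0.002], [-0.834, 0.552, 0.0], [-0.001, -0.001, -1.0]]
contact_force: [1.0, -1.3, 5.4]
gripper_width: 0.101
finger_force: 62.3
time_s: 23.0
eef_pos: [569.5, 321.4, 71.3]
eef_rot: [[-0.927, -0.376, 0.001], [-0.376, 0.927, 0.001], [-0.001, 0.001, -1.0]]
contact_force: [-0.7, -0.6, 5.5]
gripper_width: 0.102
finger_force: 62.4
linear [-0.  -0.7  1.3] spin -0.6 at [569.5 321.4  71.3] Ty 112.1 w 0.102 t 23.0
[-0.69033785 -0.63342741  5.50504114] [ 0.14796999  0.2691223  -0.03668587] [ 4.57085660e-01  5.19321942e-01  1.18659733e+00  6.87668255e-04
  1.43413635e+00 -1.49942542e+00]
```

```bash
python3 -m jog '[{"linear":[0,0,0],"spin":0.1,"hand":1},{"linear":[0,0,0],"spin":0.2,"hand":1},{"linear":[0,0,0],"spin":0.3,"hand":1},{"linear":[0,0,0],"spin":0.4,"hand":1},{"linear":[0,0,0],"spin":0.5,"hand":1},{"linear":[0,0,0],"spin":0.6,"hand":1},{"linear":[0,0,0],"spin":0.7,"hand":1},{"linear":[0,0,0],"spin":0.8,"hand":1},{"linear":[0,0,0],"spin":0.9,"hand":1},{"linear":[0,0,0],"spin":1.0,"hand":1},{"linear":[0,0,0],"spin":1.1,"hand":1},{"linear":[0,0,0],"spin":1.1,"hand":1}]'
python3 -c "
from h import *; go(569.8,320.8,70,146.5); s=arm.state();print(s['contact_force'],s['wrist_torque'],s['joint_pos'])"
```

```text
time_s: 24.2
eef_pos: [569.8, 322.7, 71.3]
eef_rot: [[-0.755, 0.656, 0.003], [0.656, 0.755, 0.004], [0.0, 0.005, -1.0]]
contact_force: [2.4, 5.4, 4.0]
gripper_width: 0.097
finger_force: 61.9
linear [-1.2 -1.4  1.3] spin -1.701 at [569.8 322.7  71.3] Ty 49.0 w 0.097 t 24.2
[2.35522657 5.39821739 3.97901694] [ 0.94661841 -0.43832892 -0.05225827] [ 0.4580237   0.51981006  1.18597735  0.00215389  1.43165784 -0.39780616]
```

```bash
python3 -m jog '[{"linear":[0.3,1.4,0],"spin":0.05,"hand":1},{"linear":[0.3,1.4,0],"spin":0.1,"hand":1},{"linear":[0.3,1.4,0],"spin":0.15,"hand":1},{"linear":[0.3,1.4,0],"spin":0.15,"hand":1}]' >/dev/null
python3 -c "
from h import *; s=arm.state();print(ty(s),s['contact_force'],s['wrist_torque'])"
python3 -m jog '[{"linear":[0,0,0],"spin":0.02,"hand":1},{"linear":[0,0,0],"spin":0.04,"hand":1},{"linear":[0,0,0],"spin":0.06,"hand":1},{"linear":[0,0,0],"spin":0.06,"hand":1}]' >/dev/null
python3 -c "
from h import *; s=arm.state();print(ty(s),s['contact_force'],s['wrist_torque'])"
```

```text
40.476269734254174 [-1.46268002  0.76495262  6.12072856] [ 0.17852464  0.19323484 -0.05258363]
37.08856397782128 [-1.75178049  0.80571538  5.9761608 ] [ 0.22972807  0.11035813 -0.12855047]
```

```bash
for i in 1; do python3 -m jog '[{"linear":[0,0,0],"spin":0.01,"hand":1},{"linear":[0,0,0],"spin":0.02,"hand":1},{"linear":[0,0,0],"spin":0.02,"hand":1}]' >/dev/null; python3 -c "
from h import *; s=arm.state();print(ty(s),s['wrist_torque'],s['joint_pos'][5])"
python3 -m jog '[{"linear":[0,0,0],"spin":0.015,"hand":1},{"linear":[0,0,0],"spin":0.03,"hand":1},{"linear":[0,0,0],"spin":0.03,"hand":1}]' >/dev/null; python3 -c "
from h import *; s=arm.state();print(ty(s),s['wrist_torque'],s['joint_pos'][5])"; done
```

```text
35.966820564890845 [0.23029401 0.10827264 0.01433751] -0.16917237124562745
34.321880515021455 [0.13839904 0.03705375 0.7580251 ] -0.14028813479048696
```

```bash
python3 -m jog '[{"linear":[0,0,0],"spin":0.015,"hand":1},{"linear":[0,0,0],"spin":0.025,"hand":1},{"linear":[0,0,0],"spin":0.025,"hand":1}]' >/dev/null; python3 -c "
from h import *; s=arm.state();print(ty(s),s['wrist_torque'],s['contact_force'],s['joint_pos'][5],s['gripper_width'])"
```

```text
32.94640597372082 [ 0.02781436 -0.00148898  1.14470164] [-0.39415414  1.2346847   4.71236052] -0.11609031046226796 0.10336799941951562
```

Seated (torque rises past 1.1 N·m, onset near Ty≈35.8°, as the geometry predicts 36°). Backing off to Ty≈126°.

```bash
python3 -m jog '[{"linear":[0,0,0],"spin":-0.07,"hand":1},{"linear":[0,0,0],"spin":-0.14,"hand":1},{"linear":[0,0,0],"spin":-0.24,"hand":1},{"linear":[0,0,0],"spin":-0.34,"hand":1},{"linear":[0,0,0],"spin":-0.44,"hand":1},{"linear":[0,0,0],"spin":-0.54,"hand":1},{"linear":[0,0,0],"spin":-0.64,"hand":1},{"linear":[0,0,0],"spin":-0.74,"hand":1},{"linear":[0,0,0],"spin":-0.82,"hand":1},{"linear":[0,0,0],"spin":-0.88,"hand":1},{"linear":[0,0,0],"spin":-0.88,"hand":1}]'
python3 -c "
from h import *; s=arm.state();print(ty(s),s['wrist_torque'])"
python3 -m jog '[{"linear":[0,0,0],"spin":-0.08,"hand":1},{"linear":[0,0,0],"spin":-0.16,"hand":1},{"linear":[0,0,0],"spin":-0.24,"hand":1},{"linear":[0,0,0],"spin":-0.34,"hand":1},{"linear":[0,0,0],"spin":-0.44,"hand":1},{"linear":[0,0,0],"spin":-0.54,"hand":1},{"linear":[0,0,0],"spin":-0.64,"hand":1},{"linear":[0,0,0],"spin":-0.71,"hand":1},{"linear":[0,0,0],"spin":-0.745,"hand":1},{"linear":[0,0,0],"spin":-0.745,"hand":1},{"linear":[0,0,0],"spin":-0.745,"hand":1}]'
python3 - <<'E'
from h import *
s=arm.state();print(ty(s),s['wrist_torque'],s['joint_pos'][5])
for n,S in (("top",(571.2,323)),("scene",(569.5,320.5))):
    c=grab(n,f"pics/{n}9.png"); P=cloud(c); z=P[...,2]; m=(c["range_z"]>0)&(z>60)&(z<90)&(np.hypot(P[...,0]-S[0],P[...,1]-S[1])<28)
    m2=m&(c["image"].min(2)>110); q=P[m2]; print(n,m.sum(),m2.sum(), cv2.minAreaRect(q[:,:2].astype(np.float32)) if len(q)>5 else 0)
    v,u=np.where(m2 if m2.sum() else m); print(u.min(),u.max(),v.min(),v.max())
    if n=="scene": cv2.imwrite("pics/s9c.png",cv2.resize(c["image"][140:290,200:360],None,fx=4.5,fy=4,interpolation=2))
E
```

```text
time_s: 27.0
eef_pos: [569.5, 322.1, 71.3]
eef_rot: [[-0.993, 0.116, -0.001], [0.116, 0.993, -0.0], [0.001, -0.0, -1.0]]
contact_force: [-5.4, -3.2, 8.5]
gripper_width: 0.107
finger_force: 62.8
83.32535032940677 [-0.34317419  0.84454865  0.03590911]
time_s: 28.1
eef_pos: [569.7, 321.2, 71.2]
eef_rot: [[-0.81, -0.586, -0.001], [-0.586, 0.81, -0.002], [0.002, -0.001, -1.0]]
contact_force: [-5.1, -6.1, 9.6]
gripper_width: 0.102
finger_force: 62.9
125.87804636635386 [-0.85789305  0.97320733  0.05038738] -1.7395048888572293
top 7 0 0
236 238 237 240
scene 203 19 ((564.2868041992188, 320.4131164550781), (33.688106536865234, 21.49995994567871), 70.83026885986328)
270 281 189 208
```

View pics/s9c.png

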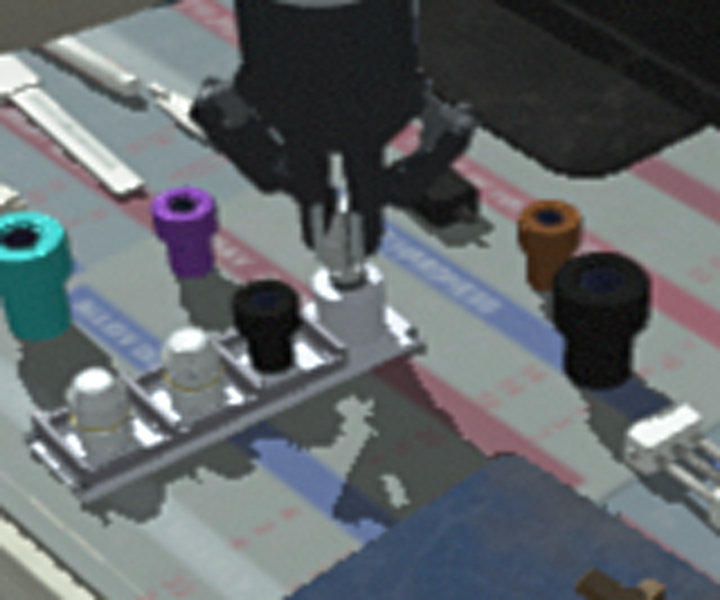

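Scene crop: three lenses upright in the carrier (100,400), (190,350), (268,315); the wing is gripped at (340,225). Bystanders look undisturbed. Handing in.

```bash
python3 -c "
from plant import arm; print(arm.hand_in())"
```

```text
the job is handed in; nothing more can be done
None
```

The objective now stands in cell a and the eyepiece in cell c; the lock screw was turned clockwise to its seat and backed off a quarter turn to within a few degrees, and the job was handed in at about 28 s with the wing still gripped.

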